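Magnifier over the tile

TASK

Take the white eraser off the blue ceramic tile and lay it on the bare desk, let go and clear of the tile. Then draw the red-handled magnifying glass out of its slanted acrylic stand, turn it so that the lens is level, and finish while still holding it in the gripper, lens centred over the tile and about 10 cm above it, touching nothing else. Leave the tile and everything else on the desk where they are.

Things in the scene. Friction and masses are not known exactly. Their poses are not given: they have to be found in the camera images.
- magnifier: magnifying glass, 0.10-0.16 kg: steel rim 68 mm across, 9 mm thick, clear lens, flat red handle 85 long, 18 wide, 12 mm thick. Origin: lens centre, mid-thickness. x points from handle to lens (handle from 45 to 130 mm along -x), y across the 18 mm width, z normal to the lens. Starts in the stand, x sloping 45 degrees down, handle rising free. Centre of mass 32 mm from the origin towards the handle
- magnifier_grip (a point): middle of the red handle, 85 mm from the lens centre (x = -85 mm in the magnifier's frame), about 100 mm above the desk at the start
- stand: clear acrylic slanted stand, fixed, base 110 x 90 x 5 mm, 70 mm high, front to its -x. Origin on the desk under the lens centre (which rests 40 mm up). The lens lies on a 45 degree plate between walls 72 mm apart, under lips 12 mm above the plate; towards the handle the lips end 10 mm and the plate 40 mm past the lens centre. Drawing it 60 mm along its handle frees it; nothing clamps it
- tile: square ceramic tile, blue glazed top, cork underside, 100 x 100 mm, 11 mm thick, loose, 0.22 kg, lying on the desk. Origin at the centre of its underside, z up
- eraser: white plastic eraser block 60 x 25 x 15 mm (x, y, z), 35 g, lying on the tile at the start. Origin at the centre of its underside, z up
- eraser_center (a point): centre of the eraser block
- pen: navy plastic pen 139 mm long, 11 mm thick, lying along its own x on the desk between tile and stand; origin under its middle. Between it and the robot base the middle of the desk is bare. To be left alone
- tin: small round aluminium tin with twist cap, 54 mm across, 44 mm high; origin under its centre. To be left alone
- clip: chrome spring clip holder gripping nothing: round foot 56 mm across, total height 92 mm; origin under its centre. To be left alone
- mug: white ceramic mug 80 mm across, 90 mm high, standing on the left of the desk; origin under its centre. To be left alone
- notes: yellow block of sticky notes 76 x 76 x 30 mm, fixed, on the right of the desk; origin under its centre
Not all that is in view belongs to the job. What is meant by the tile is not pink, and is the larger of those in its own colour.

How it is judged:
By the outcome, as a careful person would: the job done as asked, in the order asked, and still so for the second after the job is handed in, while the arm keeps its last pose, push and grip.
It also fails if it takes over 54 s, if anything falls off the work surface, if the arm or the gripper's body presses on something with over 40 N, if the wrist force passes 120 N, or if a joint passes its speed limit or range.

ROBOT

A 7-joint arm with a two-finger parallel gripper is mounted at the origin on the work surface. World frame = base frame: x ahead of the robot, y to its left, z up, the work surface at z = 0. Lengths are in m, angles in rad, forces in N, time in s.
With the tool pointing down it reaches from about 0.4 to 0.85 m from the base axis. Payload 10.4 kg.
Tool frame: the origin (TCP) lies between the finger pads; the fingertips stand manip.finger_overhang ahead of it and the grasp point (between the pads) lies 11 mm behind it (manip.finger_overhang is the distance from the TCP to the fingertips, in m); x points along the fingers, z is the direction in which the jaws open and shut, and the axes are right-handed (so a half turn about x gives the same grasp; the last joint's range is limited). The gripper opens to 85 mm and grips with 20 to 120 N. Pads are 22 mm wide; open, the fingers measure 114 mm over their backs; the gripper's body (76 mm by 85 mm) begins 54 mm behind the grasp point. The pads swing forward as they close: fully open they stand 13 mm farther back than shut.
Start: joints at [-1.286, 0.332, -0.065, 1.46, 0.022, 1.35, -0.088], TCP at [0.189, 0.596, 0.239] pointing down, gripper open.
Joint ranges: [-2.6, 2.6], [-0.5, 2.12], [-1.47, 1.34], [0.16, 2.42], [-1.27, 4.41], [0.06, 2.06], [-2.6, 2.6]. Speed limits (rad/s): [2.22, 2.22, 2.79, 2.79, 3.14, 3.14, 3.14].

INTERFACE

Orientations are given as a unit quaternion [x, y, z, w].
In Python, from workcell import get_obs, camera, workorder, manip gives the robot as it stands. The module is installed in compiled form; this text tells all that it offers.
- The arm moves only by the tool play_rows, never from a script. Its argument "increments" is text: rows parted by semicolons, each of 4 numbers parted by spaces: the shift along the tool's x, y, z in m, then the turn about the tool's x in rad. A call has 1 to 20 rows; each row shifts and turns the pose as measured when the row begins, along the tool's axes as they then stand; what a row does not reach is not made up. A row lasts 1/10 s, in which the tool goes at most 50 mm and 8.59 degrees, less where a joint would pass 70% of its speed; a pose out of reach is approached as far as the arm can. A call is refused whole if a number of a shift passes 0.05 or a number of a turn 0.15, either way. A call with a gripper value outside its range is refused whole. "hand" is the gripper command: -1 is fully open, 1 is shut, values between are in proportion, set as the call begins (left out, the last holds). The fingers move at their own pace and stop on an object; "squeeze" is the grip in N (left out, the last holds). Time passes only in rows, so rows that do not move let the fingers close. It gives the time, the measured TCP pose, the force and the opening at its end, in the units of the state.
- get_obs(): the state, without advancing time (a new reading comes with each control period).
- camera(name): name is "scene" or "top" or "wrist"; returns a dict with "img" (384x512x3 uint8, blue, green, red), "fov_y" (degrees; the focal length in pixels is half the picture's height over the tangent of half this angle, whatever the lens; pixels are square), "cx", "cy" (the principal point, pixels), "R" (3x3) and "t" (3): a world point X has camera coordinates R X + t; the wrist camera has in their place "tool_from_camera" (4x4, takes a point from camera to tool coordinates, whose origin is the TCP and whose axes are the tool frame's). Camera axes: x right, y down, z forward; pixel columns grow to the right and rows downward; lengths in m; the calibration is good to about 2 mm. A picture is of the moment at which its call begins: read the wrist's pose just before it. There is no depth.
- workorder.hand_in(): hands the job in, once; it reports no verdict.
The state is a dict: "clock": time; "joint_pos": joint angles; "joint_velocities": joint speeds; "tau": joint torques, N m; "position": TCP position; "ee_rot": TCP orientation; "ft_force": force on the tool from outside, world axes, zero at the start; "torque": the same for the moment, N m; "grip_width": opening from 0.0 (shut) to 1.0 (fully open).
Only numpy, scipy, OpenCV 4.12 (cv2) and the standard library are available. Lean on these libraries where they do the work, as an engineer would, in place of code of your own. Each camera call takes 0.05 s, during which the arm holds its last target.

## Working session

There is one attempt and no reset: what is moved stays moved. The work goes in short steps, Python scripts to look and compute and a tool call to move; the robot and the scene stay as the last step left them, time stands still between calls to the robot, and variables do not carry over. Pictures are saved under pics/ and viewed, and the job is handed in when it is done.

Besides the shell and the picture viewer there is one more tool, called as name(argument=value, ...), one argument or row to a line, values as JSON. play_rows: Moves the arm, as the interface text tells. Its arguments: {"type":"object","properties":{"increments":{"type":"string"},"hand":{"type":"number"},"squeeze":{"type":"number"}},"required":["increments"]}

```bash
mkdir -p pics; python3 - <<'E'
from workcell import get_obs,camera,manip
import cv2,numpy as np
o=get_obs()
for k in o: print(k,np.round(o[k],4))
print(manip.finger_overhang)
for n in ["scene","top","wrist"]:
    c=camera(n); cv2.imwrite(f"pics/{n}0.png",c["img"])
    print(n,{k:np.round(v,4).tolist() for k,v in c.items() if k!="img"})
E
```

```text
clock 0.0
joint_pos [-1.2856  0.3329 -0.0647  1.461   0.0216  1.3499 -0.0885]
joint_velocities [ 0.001   0.0014  0.0019 -0.0002  0.0008  0.0007 -0.0008]
tau [ 8.00000e-04 -6.25443e+01  4.97000e-02 -3.91596e+01  1.63000e-02
  1.02000e-02 -0.00000e+00]
position [0.1892 0.5953 0.2385]
ee_rot [-0.4178  0.5711  0.4171  0.5703]
ft_force [-0.3306  0.7873 -0.0305]
torque [0.0032 0.0221 0.0088]
grip_width 0.9988
0.008
scene {'fov_y': 57.5554, 'cx': 255.2541, 'cy': 194.4176, 'R': [[-0.3706, 0.9288, -0.0024], [0.648, 0.2567, -0.7171], [-0.6654, -0.2673, -0.697]], 't': [0.2065, -0.3509, 1.4213]}
top {'fov_y': 46.5491, 'cx': 253.9809, 'cy': 193.847, 'R': [[-0.0283, -0.9996, 0.001], [-0.9945, 0.028, -0.1014], [0.1013, -0.0039, -0.9948]], 't': [0.0187, 0.6217, 1.3484]}
wrist {'fov_y': 61.5845, 'cx': 258.591, 'cy': 193.7464, 'tool_from_camera': [[0.0007, -0.3173, 0.9483, -0.1365], [0.0025, -0.9483, -0.3173, 0.0814], [1.0, 0.0026, 0.0001, 0.0013], [0.0, 0.0, 0.0, 1.0]]}
```

View pics/scene0.png

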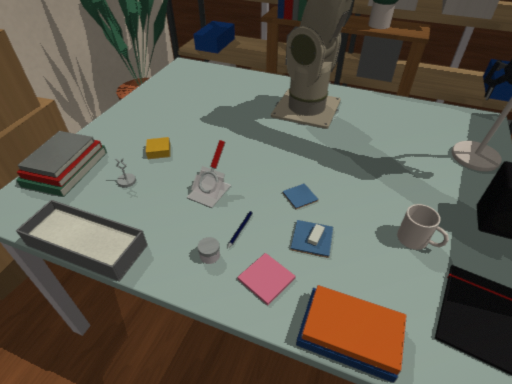

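View pics/top0.png

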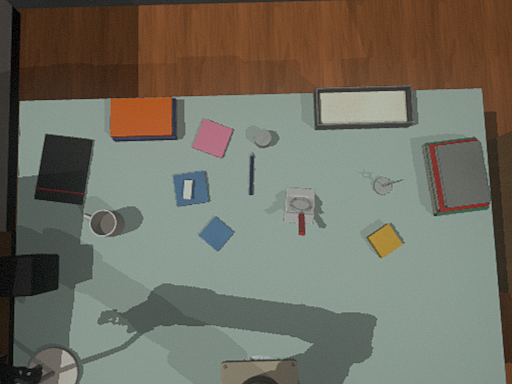

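View pics/wrist0.png

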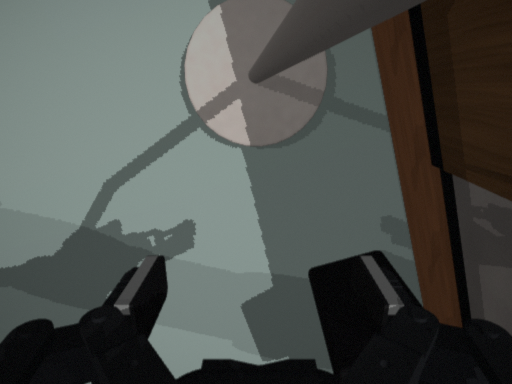

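Three square candidates in the top view: blue (191,188) with the eraser on it, a smaller blue one (216,233), and a pink one (212,138). The larger blue tile is the one that fits. I'll confirm it with a crop and measure it.

```bash
cat > h.py <<'E'
import numpy as np,cv2
from workcell import get_obs,camera
from scipy.spatial.transform import Rotation as Ro
def f(c): return c["img"].shape[0]/2/np.tan(np.radians(c["fov_y"])/2)
def ray(c,p,pose=None):
    p=np.atleast_2d(np.array(p,float)); k=f(c)
    d=np.c_[(p[:,0]-c["cx"])/k,(p[:,1]-c["cy"])/k,np.ones(len(p))]
    if "R" in c:
        R=np.array(c["R"]);t=np.array(c["t"]); return -R.T@t, d@R
    T=np.array(c["tool_from_camera"]); Rt=Ro.from_quat(pose["ee_rot"]).as_matrix()
    return np.array(pose["position"])+Rt@T[:3,3], d@(Rt@T[:3,:3]).T
def plane(c,p,z,pose=None):
    o,d=ray(c,p,pose); return o+d*((z-o[2])/d[:,2])[:,None]
def proj(c,X,pose=None):
    X=np.atleast_2d(X)
    if "R" in c: q=X@np.array(c["R"]).T+np.array(c["t"])
    else:
        T=np.array(c["tool_from_camera"]); Rt=Ro.from_quat(pose["ee_rot"]).as_matrix()
        q=((X-pose["position"])@Rt-T[:3,3])@T[:3,:3]
    return np.c_[q[:,0]/q[:,2]*f(c)+c["cx"],q[:,1]/q[:,2]*f(c)+c["cy"]]
def blobs(c,lo,hi,amin=30):
    m=cv2.inRange(cv2.cvtColor(c["img"],cv2.COLOR_BGR2HSV),lo,hi)
    cs,_=cv2.findContours(m,cv2.RETR_EXTERNAL,cv2.CHAIN_APPROX_NONE)
    return [q[:,0,:].astype(float) for q in cs if cv2.contourArea(q)>amin]
def rect(P):
    (c,s,a)=cv2.minAreaRect((P[:,:2]*1000).astype(np.float32)); return np.round(np.array(c)/1000,4),np.round(s,1),round(a,1)
def tri(c1,p1,c2,p2):
    o1,d1=ray(c1,p1);o2,d2=ray(c2,p2);d1=d1[0];d2=d2[0]
    A=np.c_[d1,-d2];s=np.linalg.lstsq(A,o2-o1,rcond=None)[0]
    a=o1+s[0]*d1;b=o2+s[1]*d2;return (a+b)/2,np.linalg.norm(a-b)
E
python3 - <<'E'
from h import *
C={n:camera(n) for n in("top","scene")}
for n,c in C.items():
    print(n)
    for b in blobs(c,(98,90,40),(118,255,255)): print(" blue",b.mean(0).round(),rect(plane(c,b,.011)))
    for b in blobs(c,(0,150,60),(6,255,220))+blobs(c,(172,150,60),(180,255,220)): print(" red",b.mean(0).round(),cv2.minAreaRect(b.astype(np.float32)))
c=C["top"]
for b in blobs(c,(0,0,190),(180,60,255),20): print("white",b.mean(0).round(),rect(plane(c,b,.026)))
a=cv2.resize(C["top"]["img"][160:260,150:350],None,fx=4,fy=4,interpolation=cv2.INTER_CUBIC)
s=cv2.resize(C["scene"]["img"][130:280,170:370],None,fx=4,fy=4,interpolation=cv2.INTER_CUBIC)
cv2.imwrite("pics/ca.png",a);cv2.imwrite("pics/cs.png",s)
E
```

```text
top
 blue [216. 234.] (array([0.5034, 0.123 ]), array([75.5, 75.5]), 48.1)
 blue [191. 188.] (array([0.6477, 0.199 ]), array([96.3, 97.1]), 7.2)
 blue [144. 138.] (array([0.8124, 0.3453]), array([  6.3, 196.9]), 0.3)
 red [450. 176.] ((458.7081604003906, 174.71998596191406), (68.94851684570312, 48.66193389892578), 80.6900634765625)
scene
 blue [333. 344.] (array([0.9099, 0.3112]), array([240.1, 119.3]), 57.4)
 blue [312. 238.] (array([0.6493, 0.1984]), array([99.9, 97.3]), 6.8)
 blue [241. 227.] (array([0.6851, 0.0093]), array([  8.4, 117.8]), 86.3)
 blue [300. 195.] (array([0.5073, 0.1234]), array([76.9, 76.1]), 48.1)
 blue [502.  92.] (array([-0.4309,  0.7504]), array([ 71.8, 195.1]), 74.7)
 blue [498.  73.] (array([-0.6111,  0.7477]), array([ 37.2, 141.9]), 67.9)
 blue [491.  64.] (array([-0.6942,  0.7228]), array([ 24.2, 165.4]), 77.0)
 blue [214.  36.] (array([-0.5575, -0.6954]), array([434.4, 240.5]), 1.8)
 blue [280.   8.] (array([-1.1513, -0.5023]), array([358.4,  34.2]), 18.5)
 red [480. 286.] ((479.9666442871094, 286.5826721191406), (66.85057067871094, 1.7118310928344727), 21.991130828857422)
 red [217. 154.] ((217.26504516601562, 153.74276733398438), (5.049641132354736, 27.183116912841797), 19.29004669189453)
 red [ 58. 168.] ((62.36448669433594, 168.20217895507812), (28.86089515686035, 87.2966537475586), 68.7136001586914)
 red [288.   9.] ((288.0655517578125, 9.386205673217773), (7.222809314727783, 19.20210075378418), 3.3664605617523193)
```

View pics/ca.png

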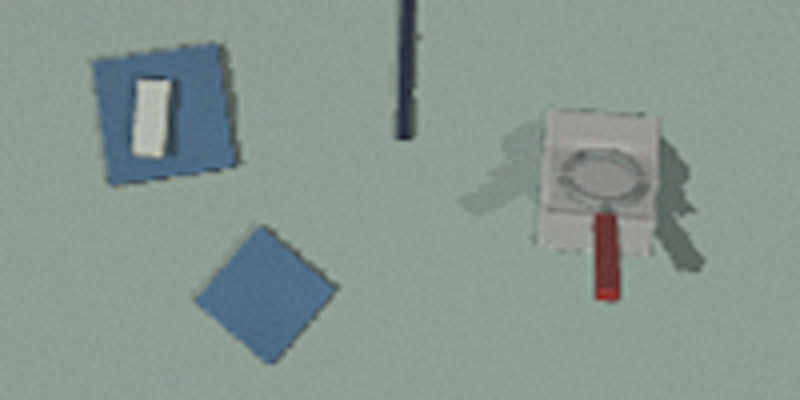

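View pics/cs.png

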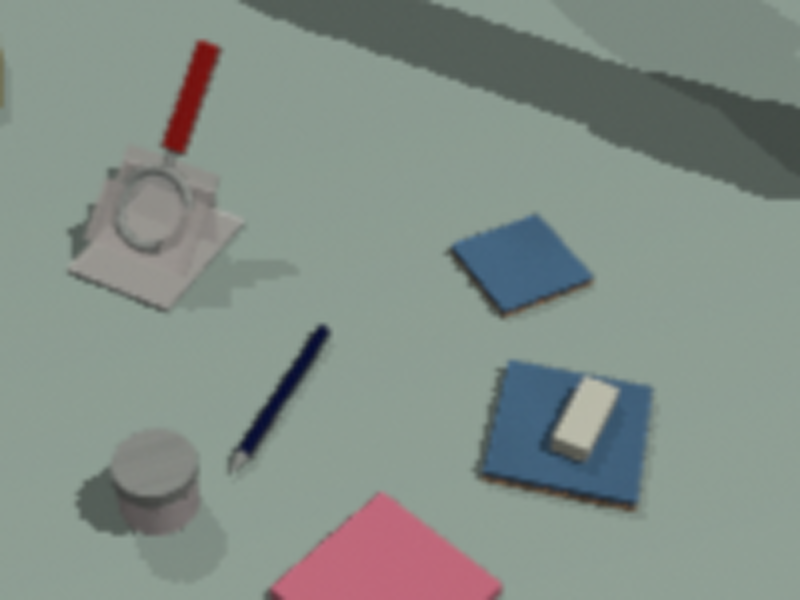

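Confirmed: the larger blue tile, about 97 mm across, carries the eraser, while the other blue one is 76 mm. Next I'll measure the eraser, handle, pen and stand.

```bash
python3 - <<'E'
from h import *
C={n:camera(n) for n in("top","scene")}
t,s=C["top"],C["scene"]
R=Ro.from_quat(get_obs()["ee_rot"]).as_matrix(); print("tool axes\n",R.round(4))
for n,c,(x0,y0,x1,y1) in(("top",t,(172,170,212,208)),("scene",s,(300,220,332,250))):
    im=c["img"][y0:y1,x0:x1].astype(int); m=((im[:,:,2]>130)).astype(np.uint8)
    ys,xs=np.where(m); print(n,"eraser n",len(xs))
    cs,_=cv2.findContours(m,cv2.RETR_EXTERNAL,cv2.CHAIN_APPROX_NONE); q=max(cs,key=cv2.contourArea)[:,0]+[x0,y0]
    print(cv2.minAreaRect(q.astype(np.float32)),rect(plane(c,q,.026)))
for n,c,(x0,y0,x1,y1) in(("top",t,(290,205,315,245)),("scene",s,(205,135,230,175))):
    im=c["img"][y0:y1,x0:x1].astype(int); m=((im[:,:,2]>im[:,:,1]*1.7)&(im[:,:,2]>60)).astype(np.uint8)
    ys,xs=np.where(m); p=np.c_[xs+x0,ys+y0].astype(np.float32); r=cv2.minAreaRect(p)
    b=cv2.boxPoints(r); b=b[np.argsort(b[:,1])]; e=(b[:2].mean(0),b[2:].mean(0)); print(n,r,e)
    C[n+"e"]=e
te,se=C["tope"],C["scenee"]
lo,g1=tri(t,te[0],s,se[1]); hi,g2=tri(t,te[1],s,se[0]); mid,g3=tri(t,(te[0]+te[1])/2,s,(se[0]+se[1])/2)
print("lo",lo,g1,"hi",hi,g2,"mid",mid,g3,"len",np.linalg.norm(hi-lo))
d=(lo-hi)/np.linalg.norm(lo-hi);print("dir",d,"lens",mid+.085*d)
# stand base outline approx corners, top view
print("stand corners",plane(t,[[286.5,187.5],[315,189],[284.5,221],[314,223]],.003).round(3))
print("pen top",plane(t,[[252,153],[251,194.5]],.008).round(3))
print("mug",plane(t,[[105,224]],.09).round(3),"tin",plane(t,[[263,138]],.044).round(3),'notes',plane(t,[[385,241]],.03).round(3))
E
```

```text
tool axes
 [[-1.00e-04 -9.53e-01  3.03e-01]
 [-3.00e-04  3.03e-01  9.53e-01]
 [-1.00e+00 -0.00e+00 -3.00e-04]]
top eraser n 499
((187.25172424316406, 188.97930908203125), (8.138458251953125, 18.519142150878906), 4.763641834259033) (array([0.6436, 0.2079]), array([25.3, 57.6]), 84.5)
scene eraser n 258
((316.10003662109375, 232.80003356933594), (8.944271087646484, 17.441329956054688), 26.56505012512207) (array([0.6432, 0.2072]), array([23.7, 58.9]), 85.1)
top ((301.5, 224.0), (20.0, 5.0), 90.0) (array([301.5, 214. ], dtype=float32), array([301.5, 234. ], dtype=float32))
scene ((217.25001525878906, 153.75001525878906), (5.375871658325195, 27.828041076660156), 18.43494987487793) (array([221.65001, 140.55002], dtype=float32), array([212.85002, 166.95001], dtype=float32))
lo [ 0.55287924 -0.13790443  0.07474668] 0.0014949406138092937 hi [ 0.49376753 -0.13100735  0.13241992] 0.0020362037320712637 mid [ 0.52269817 -0.13461212  0.10314592] 0.0005739161073232013 len 0.082873198028783
dir [ 0.71327901 -0.08322444 -0.69592151] lens [ 0.58332688 -0.1416862   0.04399259]
stand corners [[ 0.642 -0.102  0.003]
 [ 0.635 -0.192  0.003]
 [ 0.537 -0.092  0.003]
 [ 0.528 -0.184  0.003]]
pen top [[0.755 0.004 0.008]
 [0.623 0.01  0.008]]
mug [[0.539 0.442 0.09 ]] tin [[ 0.794 -0.032  0.044]] notes [[ 0.466 -0.396  0.03 ]]
```

play_rows(
  increments="0 0 0 -0.105;0 0 0 -0.105;0 -0.035 -0.0245 0;0 -0.035 -0.0245 0;0 -0.035 -0.0245 0;0 -0.035 -0.0245 0;0 -0.035 -0.0245 0;0 -0.035 -0.0245 0;0 -0.035 -0.0245 0;0 -0.035 -0.0245 0;0 -0.035 -0.0245 0;0 -0.035 -0.0245 0;0 -0.035 -0.0245 0;0 -0.035 -0.0245 0;0 -0.03 -0.02 0;0 0 0 0",
  hand=-0.06,
  squeeze=40,
)

```text
clock: 1.95
position: [0.6242, 0.2299, 0.2376]
ee_rot: [-0.479, 0.52, 0.479, 0.52]
ft_force: [-0.5, -0.7, 1.0]
grip_width: 0.53
```

```bash
cat >> h.py <<'E'
def go(X,yaw=None):
    """delta in tool axes to world target X; yaw = direction of tool z (deg)"""
    o=get_obs(); R=Ro.from_quat(o["ee_rot"]).as_matrix()
    print("t",round(float(o["clock"]),2),"pos",np.round(o["position"],4),"zyaw",np.degrees(np.arctan2(R[1,2],R[0,2])).round(2),"xaxis",R[:,0].round(3),"F",np.round(o["ft_force"],1),"w",round(float(o["grip_width"])*85,1))
    print(" to",X,"delta tool",((np.array(X)-o["position"])@R).round(4))
    if yaw is not None: print(" turn",-np.radians(yaw-np.degrees(np.arctan2(R[1,2],R[0,2]))).round(4))
E
python3 - <<'E'
from h import *
go([.6434,.2076,.1],84.5)
o=get_obs();c=camera("wrist");cv2.imwrite("pics/w1.png",c["img"])
print(proj(c,[.6434,.2076,.026],o))
E
```

```text
t 1.95 pos [0.6242 0.2299 0.2376] zyaw 85.28 xaxis [ 0. -0. -1.] F [-0.5 -0.7  1. ] w 45.0
 to [0.6434, 0.2076, 0.1] delta tool [ 0.1376 -0.0209 -0.0206]
 turn 0.0137
[[239.23025062 181.58719246]]
```

View pics/w1.png

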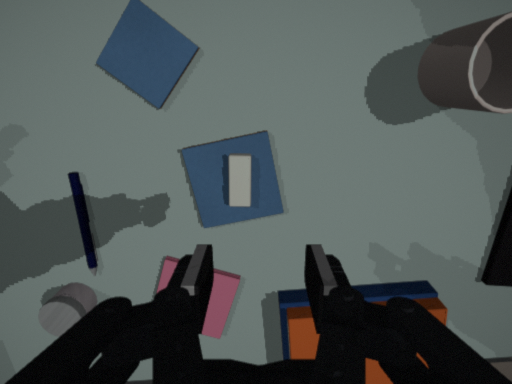

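The eraser shows at (240,181), and I predicted (239,182), so they agree. Descending.

play_rows(
  increments="0.02 -0.021 -0.0205 0.014;0.04 0 0 0;0.04 0 0 0;0.04 0 0 0;0.03 0 0 0;0 0 0 0;0 0 0 0",
)

```text
clock: 2.7
position: [0.6396, 0.2191, 0.0649]
ee_rot: [-0.476, 0.519, 0.48, 0.523]
ft_force: [-0.1, 0.8, 0.7]
grip_width: 0.531
```

```bash
python3 - <<'E'
from h import *
go([.6434,.2076,.0205],84.5)
E
```

```text
t 2.7 pos [0.6396 0.2191 0.0649] zyaw 85.09 xaxis [ 0.001  0.008 -1.   ] F [-0.1  0.8  0.7] w 45.2
 to [0.6434, 0.2076, 0.0205] delta tool [ 0.0443 -0.0048 -0.0115]
 turn 0.0103
```

play_rows(
  increments="0 -0.006 -0.014 0.012;0 0 0 0;0.012 0 -0.002 0;0.012 0 0 0;0.012 0 0 0;0 0 0 0;0 0 0 0",
)

```text
clock: 3.4
position: [0.6474, 0.2032, 0.032]
ee_rot: [-0.474, 0.519, 0.476, 0.529]
ft_force: [-0.1, 0.6, -0.6]
grip_width: 0.53
```

```bash
python3 - <<'E'
from h import *
go([.6434,.2076,.0205],84.5)
E
```

```text
t 3.4 pos [0.6474 0.2032 0.032 ] zyaw 84.37 xaxis [ 0.009  0.011 -1.   ] F [-0.1  0.6 -0.6] w 45.0
 to [0.6434, 0.2076, 0.0205] delta tool [0.0115 0.0045 0.0039]
 turn -0.0022
```

play_rows(
  increments="0.004 0.004 0.004 0;0.004 0 0 0;0.003 0 0 0;0 0 0 0;0 0 0 0",
)

```text
clock: 3.9
position: [0.6435, 0.209, 0.0204]
ee_rot: [-0.474, 0.519, 0.476, 0.529]
ft_force: [-0.3, 0.1, 0.1]
grip_width: 0.526
```

```bash
python3 - <<'E'
from h import *
go([.6434,.2076,.0205],84.5)
E
```

```text
t 3.9 pos [0.6435 0.209  0.0204] zyaw 84.43 xaxis [ 0.009  0.012 -1.   ] F [-0.3  0.1  0.1] w 44.7
 to [0.6434, 0.2076, 0.0205] delta tool [-0.0001 -0.     -0.0014]
 turn -0.0012
```

play_rows(
  increments="0 0 -0.001 0;0 0 0 0;0 0 0 0;0 0 0 0;0 0 0 0;0 0 0 0",
  hand=1,
  squeeze=40,
)

```text
clock: 4.5
position: [0.6439, 0.2077, 0.0211]
ee_rot: [-0.474, 0.518, 0.476, 0.529]
ft_force: [-0.1, 0.4, -0.6]
grip_width: 0.284
```

play_rows(
  increments="-0.005 0 0 0;-0.01 0 0 0;-0.02 0 0 0;-0.02 0 0 0;-0.02 0 0 0;0 0 0 0",
)

```text
clock: 5.1
position: [0.6433, 0.2066, 0.1018]
ee_rot: [-0.474, 0.518, 0.476, 0.529]
ft_force: [0.7, 0.2, -0.8]
grip_width: 0.281
```

```bash
python3 - <<'E'
from h import *
go([.515,.25,.03],84.5)
c=camera("wrist");cv2.imwrite("pics/w2.png",c["img"])
E
```

```text
t 5.1 pos [0.6433 0.2066 0.1018] zyaw 84.4 xaxis [ 0.01   0.012 -1.   ] F [ 0.7  0.2 -0.8] w 23.9
 to [0.515, 0.25, 0.03] delta tool [0.071  0.1326 0.0297]
 turn -0.0018
```

View pics/w2.png

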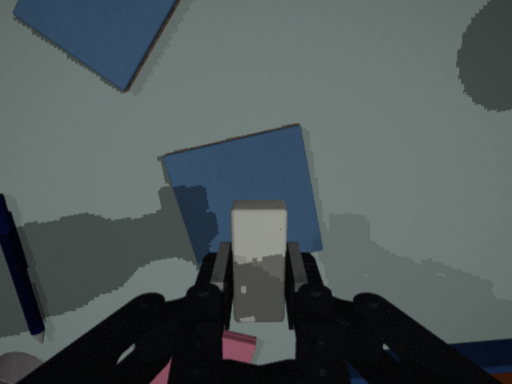

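The eraser is gripped, at (259,260) between the pads. Carrying it to bare desk at (0.515, 0.25).

play_rows(
  increments="0 0.03 0.007 0;0 0.034 0.0075 0;0 0.034 0.0075 0;0 0.03 0.006 0;0 0.008 0.003 0;0 0 0 0;0.02 0 0 0;0.02 0 0 0;0.02 0 0 0;0 0 0 0;0 0 0 0",
)

```text
clock: 6.25
position: [0.5089, 0.2478, 0.0327]
ee_rot: [-0.474, 0.521, 0.474, 0.528]
ft_force: [0.2, 1.5, 0.1]
grip_width: 0.283
```

```bash
python3 - <<'E'
from h import *
go([.515,.25,.011],84.5)
E
```

```text
t 6.25 pos [0.5089 0.2478 0.0327] zyaw 84.14 xaxis [ 0.007  0.007 -1.   ] F [0.2 1.5 0.1] w 24.1
 to [0.515, 0.25, 0.011] delta tool [ 0.0218 -0.0057  0.0026]
 turn -0.0063
```

play_rows(
  increments="0.006 0 0 0;0.006 0 0 0;0.005 0 0 0;0.003 0 0 0;0.001 0 0 0;0 0 0 0",
)

```text
clock: 6.85
position: [0.5115, 0.2481, 0.0125]
ee_rot: [-0.474, 0.52, 0.473, 0.53]
ft_force: [1.1, -0.0, -1.0]
grip_width: 0.283
```

```bash
python3 - <<'E'
from h import *
go([.515,.25,.010],84.5)
E
```

```text
t 6.85 pos [0.5115 0.2481 0.0125] zyaw 84.08 xaxis [ 0.01   0.008 -1.   ] F [ 1.1 -0.  -1. ] w 24.1
 to [0.515, 0.25, 0.01] delta tool [ 0.0025 -0.0033  0.0023]
 turn -0.0074
```

Lower 2 mm more, open part way (leaving room for the neighbours), then rise and look.

play_rows(
  increments="0.002 0 0 0;0.0005 0 0 0;0 0 0 0",
)

```text
clock: 7.15
position: [0.5117, 0.2483, 0.0102]
ee_rot: [-0.474, 0.52, 0.473, 0.53]
ft_force: [-0.1, 0.6, -0.2]
grip_width: 0.276
```

play_rows(
  increments="0 0 0 0;0 0 0 0;0 0 0 0;-0.02 0 0 0;-0.03 0 0 0;-0.04 0 0 0;-0.04 0 0 0;-0.04 0 0 0;0 0 0 0",
  hand=-0.06,
)

```text
clock: 8.05
position: [0.5091, 0.2463, 0.1862]
ee_rot: [-0.474, 0.521, 0.473, 0.529]
ft_force: [0.5, -0.8, -0.7]
grip_width: 0.528
```

```bash
python3 - <<'E'
from h import *
go([.5227,-.1346,.25],84)
c=camera("wrist");cv2.imwrite("pics/w3.png",c["img"])
E
```

```text
t 8.05 pos [0.5091 0.2463 0.1862] zyaw 84.07 xaxis [ 0.009  0.008 -1.   ] F [ 0.5 -0.8 -0.7] w 44.9
 to [0.5227, -0.1346, 0.25] delta tool [-0.0666 -0.0534 -0.3769]
 turn 0.0013
```

View pics/w3.png

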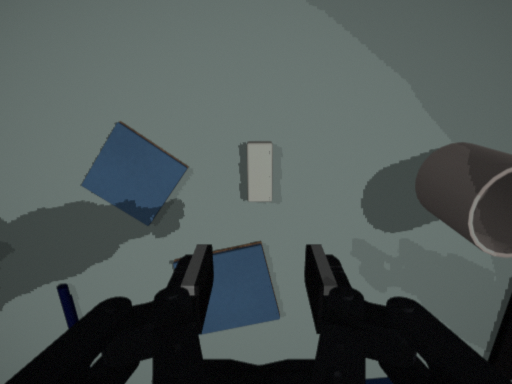

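The eraser lies flat and clear at (260,172), and the tile looks unmoved. Next, above the magnifier handle.

play_rows(
  increments="-0.03 0 -0.02 0;-0.03 -0.006 -0.035 0;0 -0.006 -0.04 0;0 -0.006 -0.04 0;0 -0.006 -0.04 0;0 -0.006 -0.04 0;0 -0.006 -0.04 0;0 -0.006 -0.04 0;0 -0.006 -0.04 0;0 -0.004 -0.025 0;0 0 0 0;0 0 0 0",
)

```text
clock: 9.3
position: [0.518, -0.1312, 0.232]
ee_rot: [-0.472, 0.526, 0.477, 0.523]
ft_force: [0.2, -0.1, 0.3]
grip_width: 0.533
```

```bash
python3 - <<'E'
from h import *
go([.5227,-.1346,.25],84)
o=get_obs();c=camera("wrist");cv2.imwrite("pics/w4.png",c["img"])
print(proj(c,[[.5529,-.1379,.0747],[.4938,-.131,.1324],[.5227,-.1346,.103]],o).round(1))
E
```

```text
t 9.3 pos [ 0.518  -0.1312  0.232 ] zyaw 84.28 xaxis [-0.008  0.002 -1.   ] F [ 0.2 -0.1  0.3] w 45.3
 to [0.5227, -0.1346, 0.25] delta tool [-0.0181 -0.0049 -0.0029]
 turn 0.0048
[[253.7 212.8]
 [253.8 167.1]
 [253.5 192. ]]
```

View pics/w4.png

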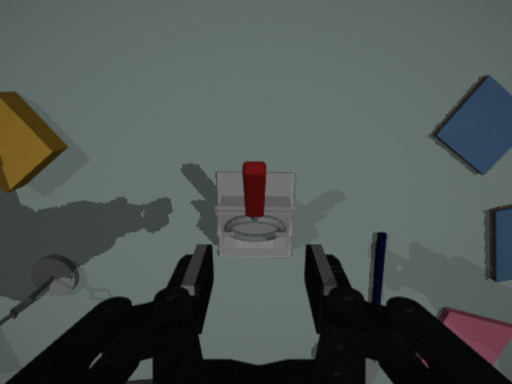

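The handle is at (254,190), within 1 px of the prediction, and aligned with the jaws. The tool can only turn about the vertical, so my plan is to draw the magnifier out, lay it flat on the bare desk and re-grip it level. Descending now.

play_rows(
  increments="0.02 -0.004 -0.003 0.003;0.03 -0.001 0 0;0.03 0 0 0;0.02 0 0 0;0 0 0 0;0 0 0 0",
)

```text
clock: 9.95
position: [0.5229, -0.1257, 0.1278]
ee_rot: [-0.473, 0.523, 0.48, 0.521]
ft_force: [0.0, 0.2, 0.7]
grip_width: 0.531
```

```bash
python3 - <<'E'
from h import *
go([.5227,-.1346,.099],84)
o=get_obs();c=camera("wrist");cv2.imwrite("pics/w5.png",c["img"])
print(proj(c,[[.5529,-.1379,.0747],[.4938,-.131,.1324],[.5227,-.1346,.103]],o).round(1))
E
```

```text
t 9.95 pos [ 0.5229 -0.1257  0.1278] zyaw 84.77 xaxis [-0.008  0.005 -1.   ] F [0.  0.2 0.7] w 45.2
 to [0.5227, -0.1346, 0.099] delta tool [ 0.0287 -0.0008 -0.009 ]
 turn 0.0135
[[242.1 263.7]
 [237.6 211.7]
 [240.  241.5]]
```

View pics/w5.png

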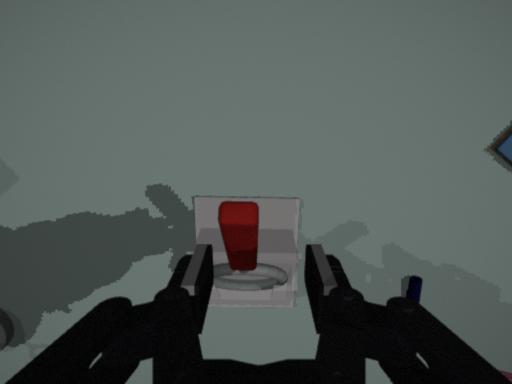

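play_rows(
  increments="0 -0.001 -0.008 0.014;0.008 0 0 0;0.008 0 0 0;0.006 0 0 0;0.002 0 0 0;0 0 0 0",
)

```text
clock: 10.6
position: [0.5249, -0.1341, 0.1048]
ee_rot: [-0.471, 0.525, 0.475, 0.526]
ft_force: [-0.0, -0.4, 0.4]
grip_width: 0.532
```

```bash
python3 - <<'E'
from h import *
go([.5227,-.1346,.099],84)
E
```

```text
t 10.6 pos [ 0.5249 -0.1341  0.1048] zyaw 83.93 xaxis [-0.003  0.005 -1.   ] F [-0.  -0.4  0.4] w 45.2
 to [0.5227, -0.1346, 0.099] delta tool [ 0.0058  0.0021 -0.0007]
 turn -0.0012
```

play_rows(
  increments="0.005 0.002 -0.0005 0;0.002 0 0 0;0 0 0 0;0 0 0 0",
)

```text
clock: 11.0
position: [0.5227, -0.1344, 0.0973]
ee_rot: [-0.471, 0.525, 0.475, 0.526]
ft_force: [0.7, 0.3, 0.1]
grip_width: 0.531
```

play_rows(
  increments="0 0 0 0;0 0 0 0;0 0 0 0;0 0 0 0;0 0 0 0;0 0 0 0",
  hand=1,
  squeeze=80,
)

```text
clock: 11.6
position: [0.5228, -0.1347, 0.0978]
ee_rot: [-0.471, 0.526, 0.475, 0.526]
ft_force: [-1.0, 0.4, 0.6]
grip_width: 0.193
```

```bash
python3 - <<'E'
from h import *
d=np.array([.71,-.075,-.70]);p=get_obs()["position"]
go(p-.08*d,84)
c=camera("scene");cv2.imwrite("pics/s6.png",cv2.resize(c["img"][90:240,130:330],None,fx=4,fy=4))
E
```

```text
t 11.6 pos [ 0.5228 -0.1347  0.0978] zyaw 83.91 xaxis [-0.003  0.005 -1.   ] F [-1.   0.4  0.6] w 16.4
 to [ 0.46598101 -0.12874166  0.15377496] delta tool [-0.0558  0.0573  0.0002]
 turn -0.0015
```

View pics/s6.png

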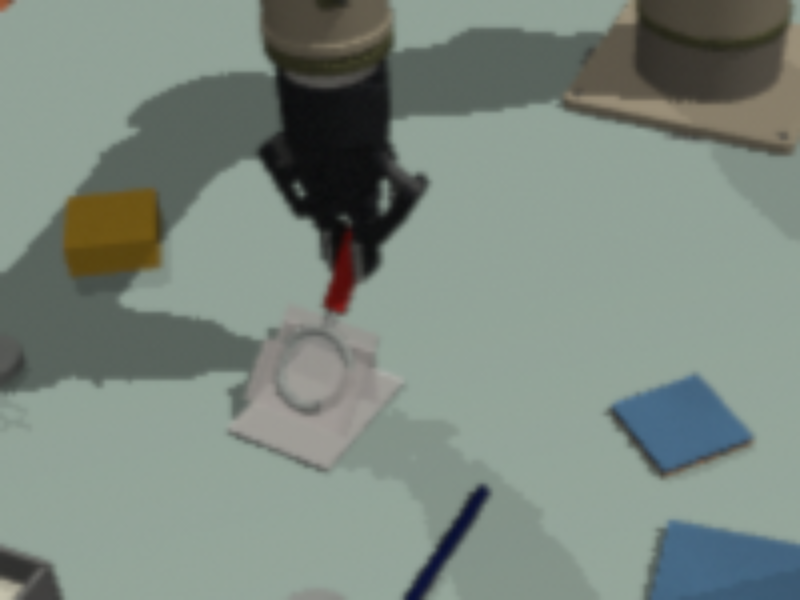

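Gripped, with the opening at 16 mm against an 18 mm handle. Drawing it out along the handle at 45 degrees.

play_rows(
  increments="-0.008 0.008 0 0;-0.008 0.008 0 0;-0.008 0.008 0 0;-0.008 0.008 0 0",
)

```text
clock: 12.05
position: [0.489, -0.131, 0.1317]
ee_rot: [-0.471, 0.526, 0.475, 0.526]
ft_force: [0.3, -0.4, -0.7]
grip_width: 0.191
```

```bash
python3 - <<'E'
from h import *
go([.466,-.1287,.154],84)
c=camera("scene");cv2.imwrite("pics/s7.png",cv2.resize(c["img"][90:240,130:330],None,fx=4,fy=4))
E
```

```text
t 12.05 pos [ 0.489  -0.131   0.1317] zyaw 83.94 xaxis [-0.003  0.004 -1.   ] F [ 0.3 -0.4 -0.7] w 16.2
 to [0.466, -0.1287, 0.154] delta tool [-0.0222  0.0232 -0.    ]
 turn -0.001
```

View pics/s7.png

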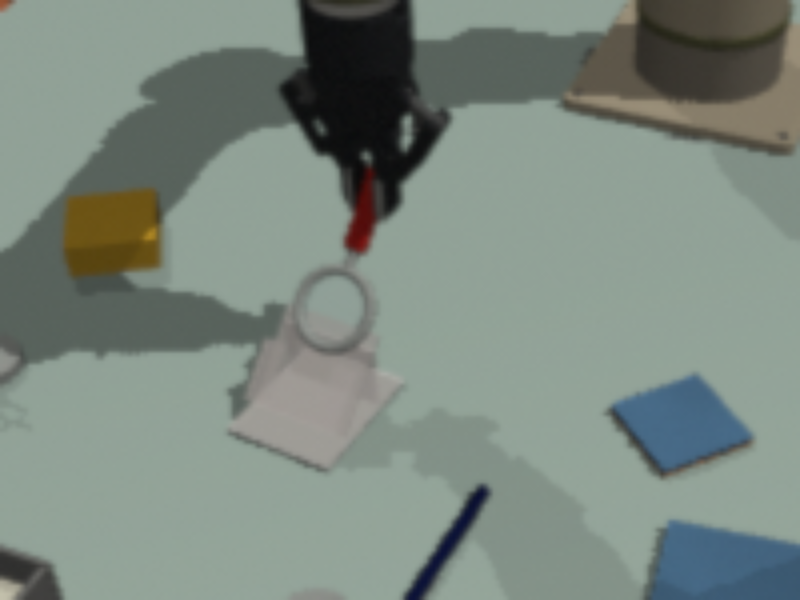

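play_rows(
  increments="-0.01 0.01 0 0;-0.01 0.01 0 0;-0.01 0.01 0 0;-0.02 0 0 0;-0.01 0 0 0;0 0 0.02 0;0 0 0.03 0;0 0 0.03 0;0 0 0.02 0;0 0 0.01 0;0 0 0 0;0 0 0 0",
)

```text
clock: 13.3
position: [0.4653, -0.0165, 0.1975]
ee_rot: [-0.47, 0.525, 0.474, 0.528]
ft_force: [-0.8, 0.4, -1.0]
grip_width: 0.193
```

```bash
python3 - <<'E'
from h import *
go([.49,-.01,.10],84)
c=camera("scene");cv2.imwrite("pics/s8.png",cv2.resize(c["img"][70:270,130:370],None,fx=3,fy=3))
E
```

```text
t 13.3 pos [ 0.4653 -0.0165  0.1975] zyaw 83.74 xaxis [-0.002  0.007 -1.   ] F [-0.8  0.4 -1. ] w 16.4
 to [0.49, -0.01, 0.1] delta tool [ 0.0975 -0.0241  0.0085]
 turn -0.0045
```

View pics/s8.png

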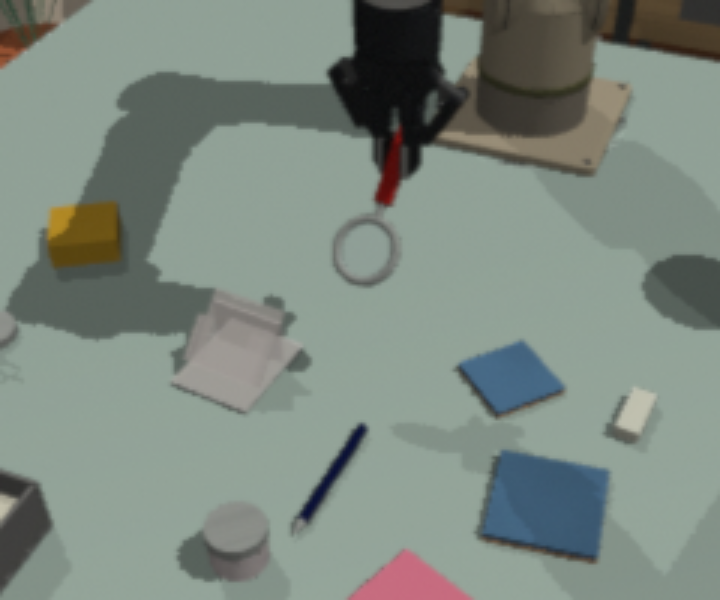

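The stand is empty and the magnifier is held at about 45 degrees. Moving down over bare desk.

play_rows(
  increments="0.02 -0.008 0.003 0;0.03 -0.01 0.003 0;0.025 -0.007 0.001 0;0.01 0 0 0;0 0 0 0;0 0 0 0",
)

```text
clock: 13.95
position: [0.4921, -0.0183, 0.1118]
ee_rot: [-0.468, 0.527, 0.471, 0.53]
ft_force: [0.4, -0.3, -0.1]
grip_width: 0.187
```

play_rows(
  increments="0 0 0 0;0.004 0 0 0;0.004 0 0 0;0.003 0 0 0;0 0 0 0",
  squeeze=20,
)

```text
clock: 14.45
position: [0.4934, -0.0184, 0.1034]
ee_rot: [-0.469, 0.525, 0.47, 0.532]
ft_force: [-0.4, -0.0, -1.3]
grip_width: 0.192
```

```bash
python3 - <<'E'
from h import *
go([.455,-.01,.012],84)
c=camera("scene");cv2.imwrite("pics/s9.png",cv2.resize(c["img"][70:270,130:370],None,fx=3,fy=3))
E
```

```text
t 14.45 pos [ 0.4934 -0.0184  0.1034] zyaw 83.18 xaxis [ 0.006  0.008 -1.   ] F [-0.4 -0.  -1.3] w 16.3
 to [0.455, -0.01, 0.012] delta tool [0.0912 0.0396 0.0031]
 turn -0.0143
```

View pics/s9.png

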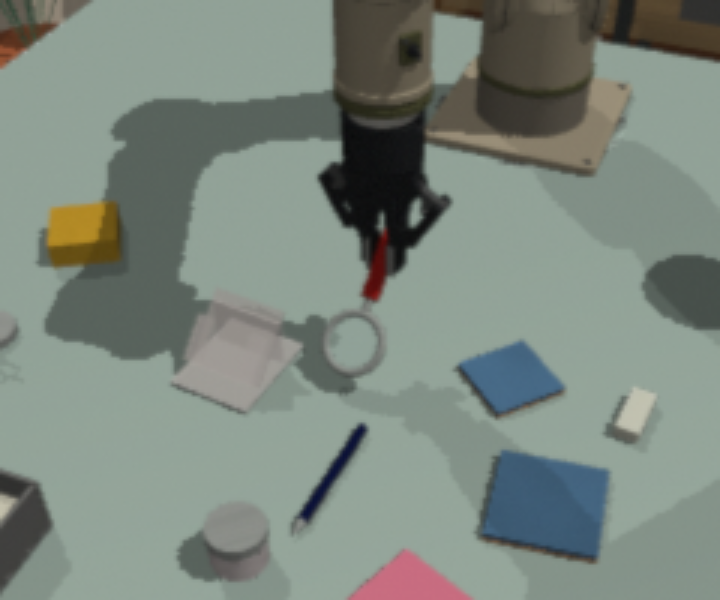

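play_rows(
  increments="0.008 0 0 0;0.008 0.002 0 0;0.008 0.006 0 0;0.008 0.006 0 0;0.008 0.005 0 0;0.008 0.004 0 0;0 0 0 0",
)

```text
clock: 15.2
position: [0.4702, -0.0153, 0.0536]
ee_rot: [-0.469, 0.525, 0.469, 0.534]
ft_force: [-2.4, -1.3, 5.8]
grip_width: 0.192
```

```bash
python3 - <<'E'
from h import *
go([.455,-.01,.012],84)
c=camera("scene");cv2.imwrite("pics/s10.png",cv2.resize(c["img"][70:270,130:370],None,fx=3,fy=3))
E
```

```text
t 15.2 pos [ 0.4702 -0.0153  0.0536] zyaw 83.14 xaxis [ 0.009  0.008 -1.   ] F [-2.4 -1.3  5.8] w 16.3
 to [0.455, -0.01, 0.012] delta tool [0.0415 0.0161 0.0031]
 turn -0.0151
```

View pics/s10.png

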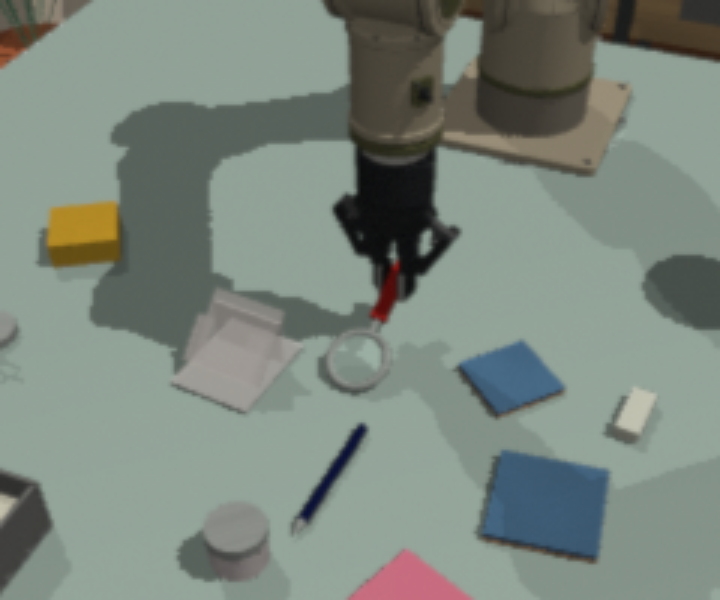

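It is pivoting in the pads as planned, with 6 N on the desk. Continuing down.

play_rows(
  increments="0.008 0.004 0 0;0.008 0.004 0 0;0.008 0.003 0 0;0.007 0.003 0 0;0.005 0.001 0 0;0 0 0 0",
)

```text
clock: 15.85
position: [0.4573, -0.0129, 0.0182]
ee_rot: [-0.47, 0.523, 0.468, 0.535]
ft_force: [-1.9, 0.3, 5.6]
grip_width: 0.194
```

```bash
python3 - <<'E'
from h import *
go([.455,-.01,.012],84)
E
```

```text
t 15.85 pos [ 0.4573 -0.0129  0.0182] zyaw 83.13 xaxis [ 0.015  0.01  -1.   ] F [-1.9  0.3  5.6] w 16.5
 to [0.455, -0.01, 0.012] delta tool [0.0062 0.0027 0.0025]
 turn -0.0152
```

play_rows(
  increments="0.004 0.001 0 0;0.003 0 0 0;0.001 0 0 0;0 0 0 0",
)

```text
clock: 16.25
position: [0.4567, -0.0127, 0.0105]
ee_rot: [-0.47, 0.523, 0.468, 0.535]
ft_force: [-1.2, 0.6, 4.6]
grip_width: 0.198
```

```bash
python3 - <<'E'
from h import *
go([.455,-.01,.011],84)
c=camera("scene");cv2.imwrite("pics/s11.png",cv2.resize(c["img"][120:220,190:310],None,fx=6,fy=6))
E
```

```text
t 16.25 pos [ 0.4567 -0.0127  0.0105] zyaw 83.12 xaxis [ 0.015  0.01  -1.   ] F [-1.2  0.6  4.6] w 16.8
 to [0.455, -0.01, 0.011] delta tool [-0.0005  0.002   0.0025]
 turn -0.0154
```

View pics/s11.png

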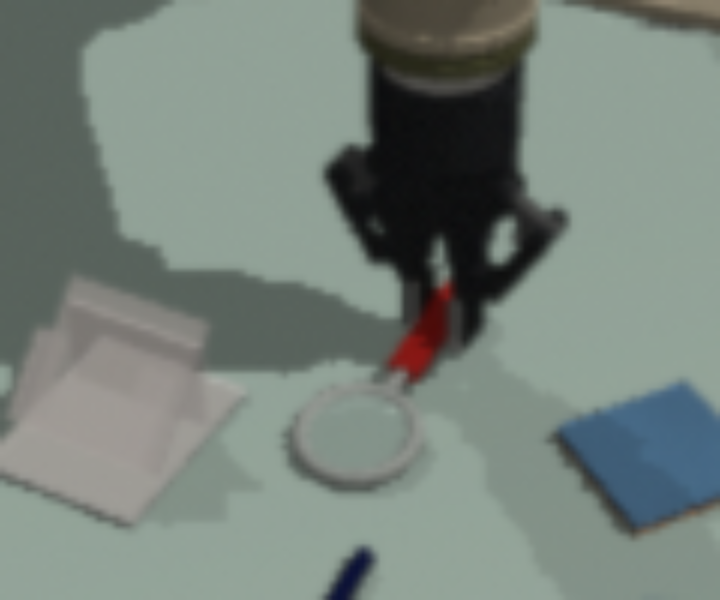

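play_rows(
  increments="0 0 0 0;0 0 0 0;0 0 0 0;-0.01 0 0 0;-0.02 0 0 0;-0.03 0 0 0;-0.03 0 0 0;-0.03 0 0 0;0 0 0 0;0 0 0 0",
  hand=-0.06,
)

```text
clock: 17.3
position: [0.4538, -0.0149, 0.138]
ee_rot: [-0.47, 0.524, 0.468, 0.535]
ft_force: [-0.7, -0.3, -0.1]
grip_width: 0.532
```

```bash
cat > mag.py <<'E'
from h import *
def red(c):
    im=c["img"].astype(int); m=((im[:,:,2]>im[:,:,1]*1.8)&(im[:,:,2]>im[:,:,0]*1.8)&(im[:,:,2]>50)).astype(np.uint8)
    cs,_=cv2.findContours(m,cv2.RETR_EXTERNAL,cv2.CHAIN_APPROX_NONE)
    return [q[:,0].astype(float) for q in cs if cv2.contourArea(q)>60]
E
python3 - <<'E'
from mag import *
o=get_obs();c=camera("wrist");cv2.imwrite("pics/w12.png",c["img"])
for b in red(c): print(b.mean(0),rect(plane(c,b,.012,o)))
t=camera("top")
for b in red(t): print("top",b.mean(0),rect(plane(t,b,.012)))
go([.47,-.01,.011],84)
E
```

```text
[260.02752294 188.50917431] (array([ 0.4599, -0.012 ]), array([17.4, 84.1]), 83.8)
top [450.18471338 176.3089172 ] (array([ 0.6668, -0.6415]), array([215.5, 159.6]), 5.5)
top [140.72164948 116.91237113] (array([0.8814, 0.3543]), array([192.1, 125.7]), 90.0)
t 17.4 pos [ 0.4537 -0.0149  0.1373] zyaw 83.02 xaxis [ 0.013  0.008 -1.   ] F [ 0.4  0.7 -0.7] w 45.0
 to [0.47, -0.01, 0.011] delta tool [ 0.1265 -0.0141  0.0057]
 turn -0.017
```

View pics/w12.png

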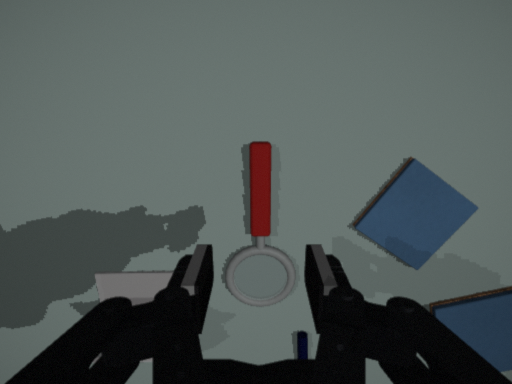

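The magnifier lies flat. The handle measures 84 x 17 mm, is centred at (0.460,-0.012) and points at -6.2 degrees. I'll re-grip near the lens end at (0.487,-0.015).

play_rows(
  increments="0.01 -0.02 0 -0.007;0.02 -0.013 0.003 -0.007;0.03 0 0 0;0.02 0 0 0;0 0 0 0;0 0 0 0",
)

```text
clock: 18.0
position: [0.4862, -0.0159, 0.0512]
ee_rot: [-0.472, 0.523, 0.473, 0.529]
ft_force: [0.3, 0.1, 0.7]
grip_width: 0.531
```

```bash
python3 - <<'E'
from h import *
go([.4867,-.0149,.010],83.8)
E
```

```text
t 18.0 pos [ 0.4862 -0.0159  0.0512] zyaw 83.84 xaxis [ 0.005  0.006 -1.   ] F [0.3 0.1 0.7] w 45.2
 to [0.4867, -0.0149, 0.01] delta tool [ 0.0412 -0.0002  0.0008]
 turn 0.0007
```

play_rows(
  increments="0.01 0 0 0;0.01 0 0 0;0.008 0 0 0;0.006 0 0 0;0.003 0 0 0;0 0 0 0",
)

```text
clock: 18.6
position: [0.4874, -0.0155, 0.0131]
ee_rot: [-0.473, 0.522, 0.472, 0.53]
ft_force: [-0.3, 0.0, 0.2]
grip_width: 0.532
```

```bash
python3 - <<'E'
from h import *
go([.4867,-.0149,.010],83.8)
E
```

```text
t 18.6 pos [ 0.4874 -0.0155  0.0131] zyaw 83.84 xaxis [ 0.008  0.007 -1.   ] F [-0.3  0.   0.2] w 45.2
 to [0.4867, -0.0149, 0.01] delta tool [0.0031 0.0008 0.0005]
 turn 0.0007
```

play_rows(
  increments="0.003 0 0 0;0.001 0 0 0;0 0 0 0",
)

```text
clock: 18.9
position: [0.4879, -0.0154, 0.0093]
ee_rot: [-0.473, 0.522, 0.472, 0.53]
ft_force: [-0.6, -0.8, 0.5]
grip_width: 0.531
```

play_rows(
  increments="0 0 0 0;0 0 0 0;0 0 0 0;0 0 0 0;0 0 0 0;0 0 0 0",
  hand=1,
  squeeze=110,
)

```text
clock: 19.5
position: [0.4881, -0.0154, 0.01]
ee_rot: [-0.473, 0.522, 0.472, 0.53]
ft_force: [-0.4, 0.6, -0.2]
grip_width: 0.173
```

play_rows(
  increments="-0.005 0 0 0;-0.01 0 0 0;-0.02 0 0 0;-0.03 0 0 0;-0.03 0 0 0;-0.03 0 0 0;-0.03 0 0 0;0 0 0 0;0 0 0 0",
)

```text
clock: 20.4
position: [0.4854, -0.0176, 0.1756]
ee_rot: [-0.473, 0.522, 0.471, 0.531]
ft_force: [0.0, 0.1, -2.0]
grip_width: 0.17
```

```bash
python3 - <<'E'
from mag import *
u=np.array([.994,-.108,0])
go(np.array([.6485,.1987,.117])-.058*u,83.8)
c=camera("scene");cv2.imwrite("pics/s13.png",cv2.resize(c["img"][90:240,150:350],None,fx=4,fy=4))
c=camera("wrist");cv2.imwrite("pics/w13.png",c["img"])
E
```

```text
t 20.4 pos [ 0.4854 -0.0176  0.1756] zyaw 83.73 xaxis [ 0.01   0.007 -1.   ] F [ 0.   0.1 -2. ] w 14.5
 to [0.590848 0.204964 0.117   ] delta tool [ 0.0612 -0.08    0.2322]
 turn -0.0012
```

View pics/s13.png

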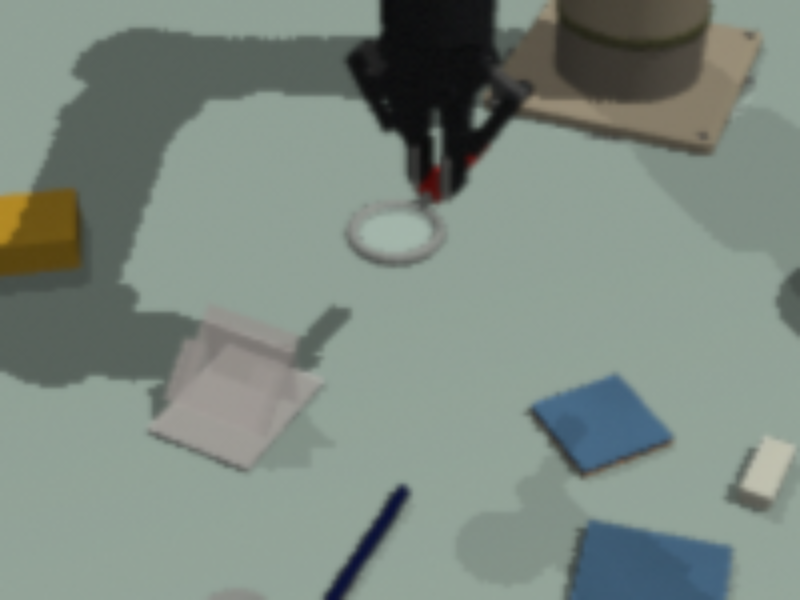

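View pics/w13.png

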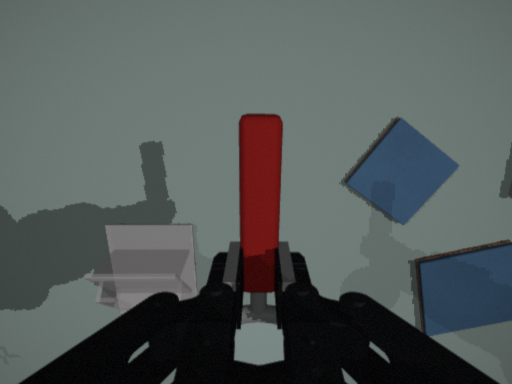

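Lifted level. Moving over the tile.

play_rows(
  increments="0 -0.008 0.02 0;0 -0.011 0.03 0;0 -0.011 0.032 0;0 -0.011 0.032 0;0 -0.011 0.032 0;0 -0.011 0.032 0;0.01 -0.01 0.02 0;0.02 0 0 0;0.02 0 0 0;0 0 0 0;0 0 0 0",
)

```text
clock: 21.6
position: [0.5763, 0.1767, 0.1103]
ee_rot: [-0.469, 0.531, 0.474, 0.524]
ft_force: [0.3, -0.1, -0.6]
grip_width: 0.167
```

```bash
python3 - <<'E'
from mag import *
go([.5922,.2045,.116],83.8)
E
```

```text
t 21.6 pos [0.5763 0.1767 0.1103] zyaw 83.58 xaxis [-0.012 -0.002 -1.   ] F [ 0.3 -0.1 -0.6] w 14.2
 to [0.5922, 0.2045, 0.116] delta tool [-0.0059 -0.0126  0.0294]
 turn -0.0039
```

play_rows(
  increments="-0.003 -0.006 0.014 -0.003;-0.002 -0.004 0.01 0;0 0 0 0;0 0 0 0;0 0 0 0",
)

```text
clock: 22.1
position: [0.5899, 0.1983, 0.1175]
ee_rot: [-0.469, 0.53, 0.473, 0.524]
ft_force: [-0.0, -0.8, -1.4]
grip_width: 0.17
```

```bash
python3 - <<'E'
from mag import *
go([.5922,.2045,.116],83.8)
o=get_obs()
for n in("top","scene"):
    c=camera(n)
    for b in blobs(c,(98,90,40),(118,255,255),60): print(n,"blue",b.mean(0).round(),rect(plane(c,b,.011)))
    p=proj(c,[.6485,.1987,.111])[0].round().astype(int); print(n,"pred lens px",p)
    x,y=p; cv2.imwrite(f"pics/{n}14.png",cv2.resize(c["img"][y-40:y+40,x-60:x+60],None,fx=6,fy=6,interpolation=cv2.INTER_CUBIC)); cv2.imwrite(f"pics/{n}14f.png",c["img"])
E
```

```text
t 22.1 pos [0.5899 0.1983 0.1175] zyaw 83.62 xaxis [-0.011 -0.002 -1.   ] F [-0.  -0.8 -1.4] w 14.4
 to [0.5922, 0.2045, 0.116] delta tool [ 0.0014 -0.0016  0.0064]
 turn -0.0032
top blue [216. 233.] (array([0.5035, 0.1228]), array([75.5, 75.8]), 48.1)
top blue [201. 186.] (array([0.6536, 0.1715]), array([47. , 95.1]), 89.0)
top pred lens px [186 184]
scene blue [333. 344.] (array([0.9099, 0.3112]), array([240. , 119.3]), 57.4)
scene blue [312. 238.] (array([0.6492, 0.1985]), array([100.1,  97.1]), 7.1)
scene blue [300. 195.] (array([0.507 , 0.1228]), array([76.5, 76.7]), 48.9)
scene blue [499.  80.] (array([-0.5608,  0.7391]), array([109.7, 441.3]), 84.1)
scene blue [214.  36.] (array([-0.5574, -0.696 ]), array([437.1, 239.6]), 2.7)
scene blue [280.   8.] (array([-1.1513, -0.5023]), array([358.4,  34.2]), 18.5)
scene pred lens px [316 211]
```

View pics/top14.png

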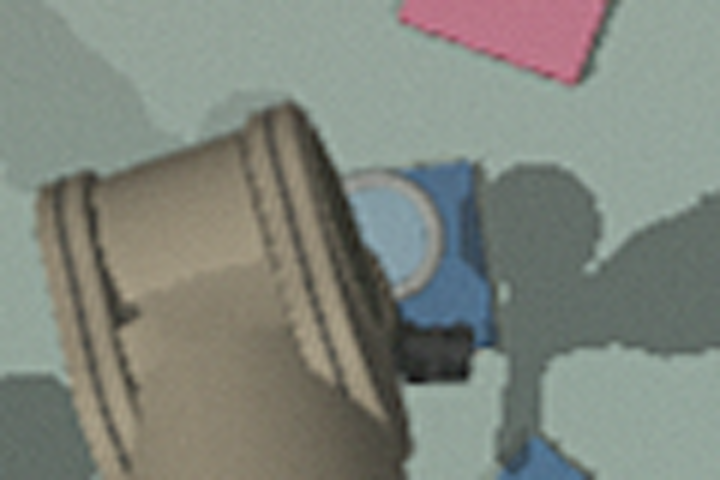

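View pics/scene14.png

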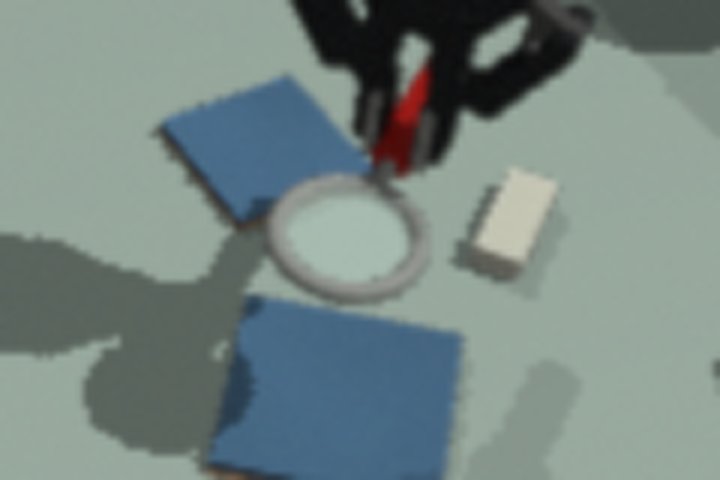

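play_rows(
  increments="0.001 -0.002 0.006 -0.003;0 0 0.001 0;0 0 0 0;0 0 0 0;0 0 0 0",
)

```text
clock: 22.7
position: [0.5926, 0.2049, 0.1162]
ee_rot: [-0.47, 0.53, 0.474, 0.523]
ft_force: [1.0, 0.5, -1.2]
grip_width: 0.175
```

```bash
python3 - <<'E'
from mag import *
go([.5922,.2045,.116],83.8)
o=get_obs(); R=Ro.from_quat(o["ee_rot"]).as_matrix()
c=camera("scene"); t=camera("top")
# grey/bright rim mask near lens in scene: fit ellipse to inner+outer rim
x,y=proj(c,[.6485,.1987,.111])[0]; x,y=int(round(x)),int(round(y))
S=6; im=cv2.resize(c["img"][y-25:y+25,x-30:x+30],None,fx=S,fy=S,interpolation=cv2.INTER_CUBIC)
hsv=cv2.cvtColor(im,cv2.COLOR_BGR2HSV)
m=((hsv[:,:,1]<26)&(hsv[:,:,2]>60)).astype(np.uint8)
cs,h=cv2.findContours(m,cv2.RETR_EXTERNAL,cv2.CHAIN_APPROX_NONE); q=max(cs,key=cv2.contourArea)
e=cv2.fitEllipse(cv2.convexHull(q)); print("ellipse crop",e, "centre px",e[0][0]/S+x-30,e[0][1]/S+y-25,"axes px",np.array(e[1])/S)
cen=plane(c,[[(e[0][0]+.5)/S+x-30-.5,(e[0][1]+.5)/S+y-25-.5]],.111)[0]; print("lens centre at z.111:",cen)
th=np.linspace(0,2*np.pi,60)
for tilt in(-15,-10,-5,0,5,10,15):
  for roll in (0,) if tilt else (-10,-5,0,5,10):
    u=np.array([.994,-.108,0]);v=np.array([.108,.994,0]);k=np.array([0,0,1.])
    a,b=np.radians([tilt,roll]); U=u*np.cos(a)+k*np.sin(a);V=v*np.cos(b)+k*np.sin(b)
    P=cen+.034*(np.cos(th)[:,None]*U+np.sin(th)[:,None]*V)
    z=cv2.fitEllipse(proj(c,P).astype(np.float32)); print(tilt,roll,np.round(z[1],2),round(z[2],1))
cv2.ellipse(im,e,(0,255,0),1); cv2.imwrite("pics/e15.png",im)
w=camera("wrist"); cv2.imwrite("pics/w15.png",w["img"])
E
```

```text
t 22.7 pos [0.5926 0.2049 0.1162] zyaw 83.75 xaxis [-0.011 -0.002 -1.   ] F [ 1.   0.5 -1.2] w 14.8
 to [0.5922, 0.2045, 0.116] delta tool [ 0.0002  0.0004 -0.0004]
 turn -0.0008
ellipse crop ((229.48777770996094, 116.79823303222656), (217.1824951171875, 458.9150390625), 91.93287658691406) centre px 324.24796295166016 205.46637217203775 axes px [36.19708252 76.48583984]
lens centre at z.111: [0.62189195 0.21068352 0.111     ]
-15 0 [23.42 27.73] 95.1
-10 0 [22.18 27.74] 97.4
-5 0 [20.77 27.74] 99.2
0 -10 [19.65 27.7 ] 114.2
0 -5 [19.5  27.73] 107.4
0 0 [19.2  27.74] 100.8
0 5 [18.78 27.74] 94.4
0 10 [18.21 27.72] 88.2
5 0 [17.49 27.74] 102.1
10 0 [15.65 27.74] 103.3
15 0 [13.68 27.74] 104.4
```

View pics/e15.png

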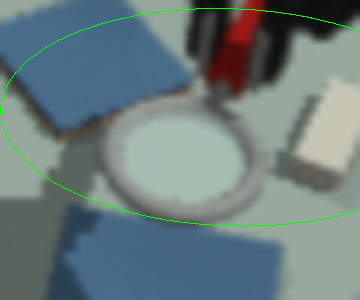

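View pics/w15.png

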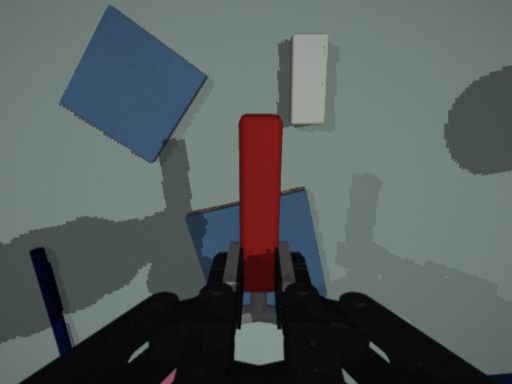

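The rim mask failed: its contour leaked into the background. By eye, the rim in the crop spans x 103–263 and y 95–220. I'll check level from the handle in the wrist view and from the lens interior.

```bash
python3 - <<'E'
from mag import *
o=get_obs(); R=Ro.from_quat(o["ee_rot"]).as_matrix(); p=np.array(o["position"])
w=camera("wrist"); b=max(red(w),key=len); print("handle bbox",b.min(0),b.max(0))
for r in (118,124,135,160,200,230): 
    xs=b[b[:,1]==r][:,0]; print(r,xs.min(),xs.max(),xs.max()-xs.min()+1,end=" | ")
print()
u=np.array([.994,-.108,0]);v=np.array([.108,.994,0]);k=np.array([0,0,1.])
for tilt in(-10,-5,-2,0,2,5,10): # + = lens up
    a=np.radians(tilt);U=u*np.cos(a)+k*np.sin(a);W=-u*np.sin(a)+k*np.cos(a)
    g=p-k*.005  # axis point at TCP station (58mm from lens)
    P=[g+U*(-s)+W*.006+v*e*.009 for s in(.0725,.03) for e in(1,-1)]+[g-U*.0725-W*.006]
    q=proj(w,P,o); print(tilt,"rear row",q[0,1].round(1),"lower-rear row",q[4,1].round(1),"rear width",np.abs(q[0,0]-q[1,0]).round(1),"row/width 30mm",q[2,1].round(1),np.abs(q[2,0]-q[3,0]).round(1))
c=camera("scene")
print("lens from scene (manual) at .111",plane(c,[[316.4,212.2]],.111), "scene pred",proj(c,[.6485,.1987,.111]))
t=camera("top");cv2.imwrite("pics/t16.png",cv2.resize(t["img"][150:230,150:250],None,fx=7,fy=7,interpolation=cv2.INTER_CUBIC))
th=np.linspace(0,2*np.pi,9)[:-1]
print("pred rim top view crop",((proj(t,np.array([.6485,.1987,.111])+.034*np.c_[np.cos(th),np.sin(th),0*th])-[150,150]+.5)*7).round().tolist())
E
```

```text
handle bbox [239. 114.] [282. 291.]
118 241.0 280.0 40.0 | 124 239.0 282.0 44.0 | 135 240.0 281.0 42.0 | 160 240.0 280.0 41.0 | 200 240.0 279.0 40.0 | 230 240.0 278.0 39.0 | 
-10 rear row 116.1 lower-rear row 108.5 rear width 48.0 row/width 30mm 213.1 41.2
-5 rear row 111.3 lower-rear row 107.0 rear width 45.9 row/width 30mm 209.2 40.6
-2 rear row 109.3 lower-rear row 106.7 rear width 44.7 row/width 30mm 207.2 40.2
0 rear row 108.3 lower-rear row 106.8 rear width 43.9 row/width 30mm 205.9 40.0
2 rear row 107.6 lower-rear row 107.1 rear width 43.1 row/width 30mm 204.7 39.7
5 rear row 106.9 lower-rear row 107.9 rear width 42.0 row/width 30mm 203.1 39.3
10 rear row 106.9 lower-rear row 110.1 rear width 40.2 row/width 30mm 200.8 38.7
lens from scene (manual) at .111 [[0.65249123 0.1996144  0.111     ]] scene pred [[316.44978661 210.99235112]]
pred rim top view crop [[255.0, 160.0], [198.0, 186.0], [175.0, 243.0], [199.0, 300.0], [257.0, 322.0], [315.0, 297.0], [338.0, 239.0], [313.0, 182.0]]
```

View pics/t16.png

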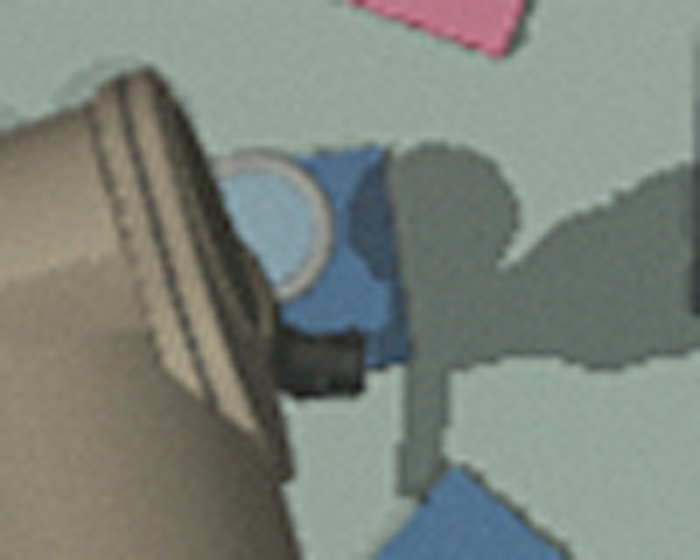

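All three views agree. The lens is level within about 2 degrees but sits 3 mm too far forward and 1 mm to the left. Correcting that.

play_rows(
  increments="0 0.003 -0.001 0;0 0 0 0;0 0 0 0;0 0 0 0;0 0 0 0;0 0 0 0;0 0 0 0;0 0 0 0",
)

```text
clock: 23.8
position: [0.5892, 0.2041, 0.1163]
ee_rot: [-0.47, 0.53, 0.474, 0.523]
ft_force: [-0.5, -0.0, -2.0]
grip_width: 0.175
```

```bash
python3 - <<'E'
from mag import *
go([.5895,.2035,.116],83.8)
print(np.abs(get_obs()["joint_velocities"]).max())
c=camera("scene");cv2.imwrite("pics/s17.png",cv2.resize(c["img"][100:300,130:450],None,fx=2.5,fy=2.5))
for b in blobs(c,(98,90,40),(118,255,255),60)[:4]: print("blue",b.mean(0).round(),rect(plane(c,b,.011)))
E
```

```text
t 23.8 pos [0.5892 0.2041 0.1163] zyaw 83.75 xaxis [-0.011 -0.002 -1.   ] F [-0.5 -0.  -2. ] w 14.9
 to [0.5895, 0.2035, 0.116] delta tool [ 0.0003 -0.0003 -0.0005]
 turn -0.001
0.0028545296535496113
blue [333. 344.] (array([0.9099, 0.3112]), array([240.1, 119.3]), 57.4)
blue [312. 238.] (array([0.6491, 0.1988]), array([100.1,  96.9]), 6.5)
blue [300. 195.] (array([0.5074, 0.1228]), array([77.1, 76. ]), 49.2)
blue [499.  80.] (array([-0.5608,  0.7391]), array([109.7, 441.3]), 84.1)
```

View pics/s17.png

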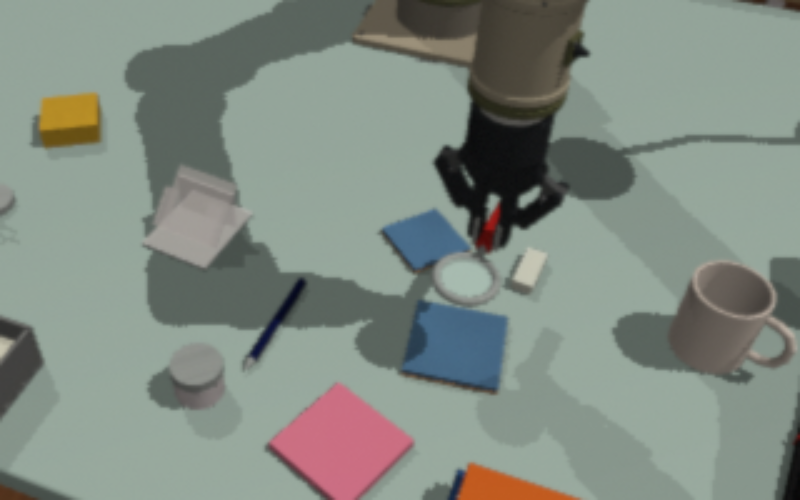

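The lens is at (467,278), held above the tile, which hasn't moved. The eraser is on the desk at (528,270), and the pen, tin, mug and stand are in place. Handing in.

```bash
python3 -c "
from workcell import workorder
print(workorder.hand_in())"
```

```text
the job is handed in; nothing more can be done
None
```

The job is handed in at about 24 s of the 54 s limit. The eraser lies on the bare desk at about (0.51, 0.25), let go and clear of the tile. The magnifier is held level above the larger blue tile.

**How it went:** The tool can only turn about the vertical, so I drew the magnifier out of its stand still at 45°. I then laid it flat on the bare desk, re-gripped it near the lens end at 110 N and carried it over the tile.

**Last checks:**
- **Lens position:** The lens is within about 2 mm of the tile centre, about 0.111 m up, so about 10 cm above the tile. After a final 3 mm correction I confirmed this from the arm's reading and one scene picture, not with a new lens measurement.
- **Level:** It is within about 2°, judged from the handle's width in the wrist picture.
- **Tile and the rest:** The tile has not moved, within about 1 mm. The pen, tin, mug, stand and smaller tile look where they were; I didn't check the clip at the end.
- **Contact:** The arm was still, and the force showed only the held weight.

**What disagreed or failed:** My automatic fit of the lens rim failed because its mask picked up the background. I read the rim by eye instead, and the scene, top and wrist views then agreed that the lens was about 3 mm too far forward, which I corrected.

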